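# Stack an empty sample tray on a loaded one

### The arm

A 7-joint arm with a two-finger parallel gripper is mounted at the origin on a cart in front of the work surface, level with it; the furniture and walls round the work are solid. World frame = base frame: x ahead of the robot, y to its left, z up, the work surface at z = 0. Lengths are in m, angles in degrees, forces in N, time in s.
With the tool pointing down it reaches from about 0.35 to 0.775 m from the base axis. Payload 3.1 kg.
Tool frame: the origin (TCP) lies on the mounting face of the last link; the fingertips stand 173 mm ahead of it and the grasp point (between the pads) lies 155 mm ahead of it; z points along the fingers, y is the line along which they close (so a half turn about z gives the same grasp; the last joint's range is limited). The gripper opens to 85 mm and grips with 20 to 120 N. Pads are 22 mm wide; open, the fingers measure 114 mm over their backs; the gripper's body (76 mm by 85 mm) begins 54 mm behind the grasp point. The pads swing forward as they close: fully open they stand 13 mm farther back than shut.
Start: joints at [-69.253, 17.813, 0.802, 86.603, -0.252, 75.585, -1.558], TCP at [0.216, 0.506, 0.405] pointing down, gripper open.
Joint ranges: [-154.91, 154.91], [-16.99, 109.72], [-72.82, 74.43], [7.12, 147.25], [-82.49, 262.49], [11.32, 116.49], [-174.64, 174.64]. Speed limits (degrees/s): [159.86, 159.86, 180, 180, 180, 180, 180].

### API

Orientations are given as a 3x3 rotation matrix whose columns are the frame's x, y, z axes.
In Python, from bench import ctrl gives the robot as it stands.
- The arm moves only by the tool drive_tool, never from a script. Its argument "plan" is a list of rows, each a list of 3 entries, a list of its own where there are three numbers: the shift along the tool's x, y, z scaled (see below), then the turn about the tool's z scaled (see below), then the opening, from 0 (shut) to 1 (fully open). In form: [[[dx, dy, dz], spin, jaw], ...]. A call has 1 to 20 rows; each row is the pose to reach, as a shift and turn from the pose commanded when the call began, along the tool's axes at that moment, turning the shorter way round; what a row does not reach only later rows make up. The controller multiplies each number of a shift by 0.25 m and each number of a turn by pi rad. A row lasts 1/12 s, in which the tool goes at most 41.7 mm and 7.16 degrees, less where a joint would pass 70% of its speed; a pose out of reach is approached as far as the arm can. A call with a number of a shift or a turn outside -1 to 1 is refused whole. A call with a gripper value outside its range is refused whole. The fingers move at their own pace and stop on an object; "squeeze" is the grip in N (left out, the last holds). Time passes only in rows, so rows that repeat a pose let the fingers close. It gives the time, the measured TCP pose, the force, the opening and the grip force at its end, in the units of the state.
- ctrl.read_state(): the state, without advancing time (a new reading comes with each control period).
- ctrl.read_camera(name): name is "scene" or "top" or "wrist"; returns a dict with "pixels" (420x560x3 uint8, red, green, blue), "z_map" (420x560 float32, m along the optical axis (not along the pixel's ray), 0 where there is no reading), "fov_y" (degrees; the focal length in pixels is half the picture's height over the tangent of half this angle, whatever the lens; pixels are square), "cx", "cy" (the principal point, pixels), "extrinsics" (4x4, takes a point from camera to world coordinates). Camera axes: x right, y up, looking along -z (the intrinsics and any distortion apply to the point x, -y, -z); pixel columns grow to the right and rows downward; lengths in m; the calibration is good to about 2 mm. A picture is of the moment at which its call begins.
- ctrl.hand_in(): hands the job in; it is judged then, once.
The state is a dict: "time_s": time; "qpos": joint angles; "qvel": joint speeds; "tau": joint torques, N m; "tool_pos": TCP position; "tcp_rot": TCP orientation; "wrist_force": force on the tool from outside, world axes, zero at the start; "wrist_torque": the same for the moment, N m; "grip_width": finger opening in m; "grip_force": force on a finger pad.
Only numpy, scipy, OpenCV 4.12 (cv2) and the standard library are available. Lean on these libraries where they do the work, as an engineer would, in place of code of your own. Each camera call takes 0.05 s, during which the arm holds its last target. There are 200 camera calls.

### The job

Put the empty blue tray on top of the grey tray that holds the vials. Turn it half round first, so that its orange end lies over the grey tray's plain end: then it sits level on the grey tray's rim lugs, clear of the vials, instead of nesting down onto them. Let go of it there, do not shove the grey tray along the bench, and leave the green tray where it is.

Things in the scene. Friction and masses are not known exactly. Their poses are not given: they have to be found in the camera images.
- tray_blue: Empty blue tray, loose, 0.11-0.22 kg: 60 (its x) x 145 (its y) x 70 mm high, open top, tapering to a 40 x 126 mm bottom. Origin: centre of underside, z up. Upright rim band round the top, outside 60 mm wide, 46 to 70 mm above the underside: grip across it at mid-length, closing along x. The +y end has an orange rim and two orange corner lugs (ledges 4 mm below the rim); the -y end one blue lug.
- tray_blue_mark (a point): Middle of the top edge of the blue tray's orange end: 72.5 mm along the tray's +y from its origin, 70 mm above its underside. Pockets under each tray clear the lugs of a like tray below it that faces the same way (it drops in); turned 180 degrees, the bottom rests on the lugs.
- tray_grey: Loaded grey tray, loose on the bench, about 0.45 kg: same form, axes, origin and orange +y end as the blue one. Three white-capped vials are fixed inside in dark foam, caps 54 mm above its underside. Its mouth is 55 x 140 mm, so a tray set in it has 7 mm play all round; rightly stacked, the upper underside lies 66 mm above this one's (4 mm below the rim); wrongly turned, about 12 mm lower.
- tray_green: Bystander: empty green tray of the same form and axes as the blue one, loose on the bench; it stays where it is.

How it is judged (in metres and radians):
At the end, for the whole second after the job is handed in: The blue tray rests, level within 4.5 degrees and at rest, on the lugs of the grey tray (underside 62 to 70 mm above the grey tray's underside), centred within 12 mm each way, its orange end over the grey tray's plain end; the grey tray stands upright on the bench (z of tray_blue in the frame of tray_grey between 0.062 and 0.07 m and x of tray_blue in the frame of tray_grey between -0.012 and 0.012 m and y of tray_blue in the frame of tray_grey between -0.012 and 0.012 m and y of tray_blue_mark in the frame of tray_grey below -0.055 m and angle between each of tray_blue, tray_grey's own z axis and vertical below 0.08 rad and height (world z) of tray_grey below 0.01 m and linear speed of tray_blue below 0.02 m/s); the robot touches nothing.
It fails at once if the green tray is moved more than 30 mm (distance of tray_green from where it was at the start of the episode above 0.03 m).
It fails at once if the grey tray is shoved more than 50 mm (distance of tray_grey from where it was at the start of the episode above 0.05 m).
It also fails if it takes over 38 s, if anything falls off the work surface, if the arm or the gripper's body presses on something with over 40 N, if the wrist force passes 120 N, or if a joint passes its speed limit or range.

## Working session

There is one attempt and no reset: what is moved stays moved. The work goes in short steps, Python scripts to look and compute and a tool call to move; the robot and the scene stay as the last step left them, time stands still between calls to the robot, and variables do not carry over. Pictures are saved under pics/ and viewed, at most 10 in all, crops included, and the job is handed in when it is done.

Besides the shell and the picture viewer there is one more tool, called as name([rows], argument=value, ...), one row to a line, values as JSON. drive_tool: Moves the arm, as the interface text tells. Shifts and turns lie within -1 to 1; 1 stands for 0.25 m of shift or pi rad of turn. Its arguments: {"type":"object","properties":{"plan":{"type":"array","items":{"type":"array"}},"squeeze":{"type":"number"}},"required":["plan"]}

```bash
mkdir -p pics; ls; cat > h.py <<'E'
import numpy as np, cv2
from bench import ctrl
def cam(n):
    c=ctrl.read_camera(n); im=c["pixels"]; z=c["z_map"]; H,W=z.shape
    f=H/2/np.tan(np.radians(c["fov_y"])/2)
    v,u=np.mgrid[:H,:W]
    P=np.stack([(u-c["cx"])/f*z,-(v-c["cy"])/f*z,-z],-1)
    E=np.array(c["extrinsics"]); P=P@E[:3,:3].T+E[:3,3]
    P[z==0]=np.nan
    return c,im,P
E
python3 - <<'E'
from h import *
for n in("top","scene"):
    c,im,P=cam(n); cv2.imwrite(f"pics/{n}0.png",im[...,::-1])
    np.savez(f"{n}0.npz",im=im,P=P)
    print(n,{k:v for k,v in c.items() if k not in("pixels","z_map")}, np.isnan(P[...,0]).mean())
s=ctrl.read_state();print(s["time_s"],s["tool_pos"],np.round(s["tcp_rot"],3),s["grip_width"])
E
```

```text
pics
top {'fov_y': 48.44757908415315, 'cx': 271.1174010017038, 'cy': 211.3402411867897, 'extrinsics': array([[ 0.02956837,  0.9970545 , -0.07076751,  0.46136369],
       [-0.99954811,  0.02987707,  0.00330743,  0.06319028],
       [ 0.00541202,  0.07063774,  0.99748735,  1.1938644 ],
       [ 0.        ,  0.        ,  0.        ,  1.        ]])} 0.004026360544217687
scene {'fov_y': 44.29551721570116, 'cx': 267.24138277031545, 'cy': 221.6378377138446, 'extrinsics': array([[ 0.81248905,  0.39842465, -0.42558117, -0.03771322],
       [-0.58273245,  0.53392968, -0.6126516 , -0.76581073],
       [-0.01686508,  0.74577268,  0.66598699,  0.97152008],
       [ 0.        ,  0.        ,  0.        ,  1.        ]])} 0.004136904761904762
0.1 [0.21595303 0.50550879 0.40371275] [[-0.92   0.393 -0.001]
 [ 0.393  0.92  -0.002]
 [-0.    -0.002 -1.   ]] 0.08588759374638069
```

View pics/top0.png

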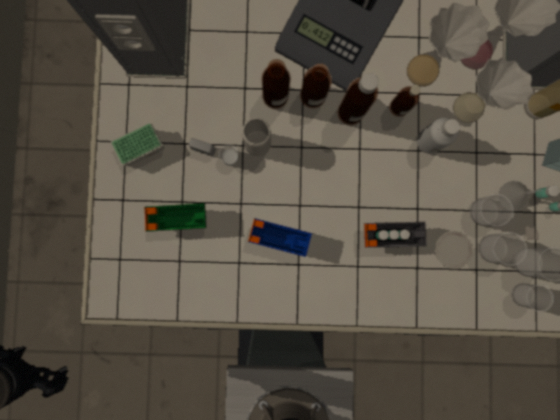

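View pics/scene0.png

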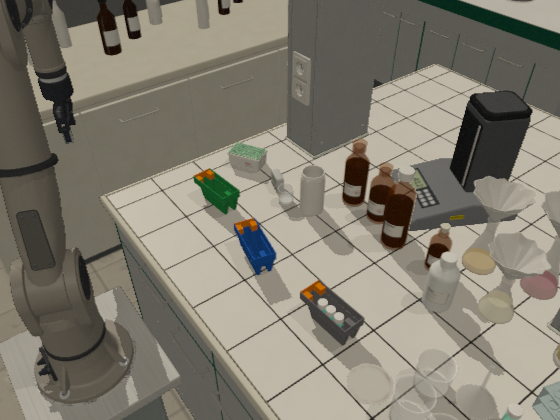

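The top view shows the green tray at pixel (176,217), the blue at (280,237) and the grey with its vials at (395,235). All three orange ends point left (world +y), and there is glassware right of the grey tray at about (453,250). The scene view agrees.

```bash
cat >> h.py <<'E'
def rim(P,c,r=0.1,z0=0.055,z1=0.085):
    d=np.hypot(P[...,0]-c[0],P[...,1]-c[1]); m=(d<r)&(P[...,2]>z0)&(P[...,2]<z1)
    Q=P[m]; R=cv2.minAreaRect(Q[:,:2].astype(np.float32)*1000)
    b=cv2.boxPoints(R)
    e=b[1]-b[0]; g=b[2]-b[1]; L=e if np.hypot(*e)>np.hypot(*g) else g
    if L[1]<0:L=-L
    return np.round(R[0],1),np.round(sorted(R[1]),1),round(float(np.degrees(np.arctan2(-L[0],L[1]))),2),m.sum(),np.round(np.median(Q[:,2]),4)
E
python3 - <<'E'
from h import *
for n in("top","scene"):
    d=np.load(f"{n}0.npz");im=d["im"];P=d["P"]
    T=P if n=="top" else T
    if n=="top": C={k:P[v-3:v+4,u-3:u+4,:2].reshape(-1,2).mean(0) for k,(u,v) in dict(green=(176,217),blue=(280,237),grey=(395,235)).items()}
    for k,c in C.items():
        for z0 in (.05,.064):print(n,k,rim(P,c,z0=z0))
    hsv=cv2.cvtColor(im,cv2.COLOR_RGB2HSV)
    o=(hsv[...,0]<14)&(hsv[...,1]>200)&(hsv[...,2]>100)&(P[...,2]>.05)&(P[...,2]<.085)
    for k,c in C.items():
        m=o&(np.hypot(P[...,0]-c[0],P[...,1]-c[1])<.1);print(k,"orange",P[m].mean(0).round(3),m.sum())
P=T
# tall obstacles near
m=(P[...,2]>.1)&(P[...,0]>.3)&(P[...,0]<.6)&(abs(P[...,1])<.45)
v,u=np.nonzero(m);print(len(v)); 
g=np.unique((P[m][:,:2]/.03).round().astype(int),axis=0)*.03;print(g.round(2).tolist())
m=(P[...,2]>.02)&(abs(P[...,0]-.4)<.12)&(P[...,1]<-.2)&(P[...,1]>-.5)
print(np.unique(np.c_[(P[m]/.03).round()],axis=0)[:60].__mul__(.03).round(2).tolist())
E
```

```text
top green (array([521. , 291.7]), array([ 60. , 146.3]), 5.07, np.int64(473), np.float64(0.0662))
top green (array([521. , 291.7]), array([ 60. , 146.3]), 5.07, np.int64(322), np.float64(0.0678))
top blue (array([479.5,  36.6]), array([ 59.9, 144.6]), -12.93, np.int64(400), np.float64(0.0665))
top blue (array([479.5,  36.5]), array([ 59.9, 144.3]), -12.93, np.int64(305), np.float64(0.0677))
top grey (array([ 494.9, -243.9]), array([ 59.9, 147. ]), 3.08, np.int64(660), np.float64(0.0637))
top grey (array([ 494.9, -243.5]), array([ 59.9, 145.9]), 3.08, np.int64(316), np.float64(0.0676))
green orange [0.517 0.35  0.065] 84
blue orange [0.492 0.094 0.065] 83
grey orange [ 0.492 -0.182  0.065] 111
scene green (array([518.9, 291.3]), array([ 64.1, 154. ]), 4.85, np.int64(553), np.float64(0.0622))
scene green (array([518.4, 291.2]), array([ 63.5, 154.3]), 4.26, np.int64(217), np.float64(0.067))
scene blue (array([477.2,  36.2]), array([ 61.7, 150.8]), -12.81, np.int64(615), np.float64(0.0632))
scene blue (array([477.2,  35.3]), array([ 61.6, 148.9]), -13.07, np.int64(278), np.float64(0.067)
[... 454 characters left out ...]
], [0.45, -0.48, 0.06], [0.45, -0.48, 0.09], [0.45, -0.21, 0.06], [0.48, -0.48, 0.03], [0.48, -0.48, 0.06], [0.48, -0.48, 0.09], [0.48, -0.33, 0.06], [0.48, -0.3, 0.03], [0.48, -0.3, 0.06], [0.48, -0.27, 0.03], [0.48, -0.27, 0.06], [0.48, -0.24, 0.03], [0.48, -0.24, 0.06], [0.48, -0.21, 0.03], [0.48, -0.21, 0.06], [0.51, -0.51, 0.03], [0.51, -0.51, 0.06], [0.51, -0.51, 0.09], [0.51, -0.48, 0.03], [0.51, -0.48, 0.06], [0.51, -0.48, 0.09], [0.51, -0.33, 0.06], [0.51, -0.3, 0.03], [0.51, -0.3, 0.06], [0.51, -0.27, 0.03], [0.51, -0.27, 0.06], [0.51, -0.24, 0.03], [0.51, -0.24, 0.06], [0.51, -0.21, 0.03], [0.51, -0.21, 0.06]]<stdin>:11: RuntimeWarning: Mean of empty slice.
  ret = um.true_divide(
```

```bash
cat >> h.py <<'E'
def go(pos,yaw,frac=1):  # yaw = world angle (deg) of tool y
    s=ctrl.read_state(); R=np.array(s["tcp_rot"]); p=np.array(s["tool_pos"])
    y=np.degrees(np.arctan2(R[1,1],R[0,1])); d=(yaw-y+180)%360-180
    print(s["time_s"],p.round(4),"yaw",y.round(2),"F",np.round(s["wrist_force"],1),"grip",s["grip_width"],s["grip_force"],"q",np.round(s["qpos"],0))
    print("shift",(R.T@(np.array(pos)-p)*frac/.25).round(4),"spin",round(-d*frac/180,4))
B=(.479,.0365);BY=-12.93;G=(.4942,-.2438);GY=3.08
E
python3 -c "
from h import *
go((*B,.33),BY,.5);go((*B,.33),BY)"
```

```text
0.1 [0.216  0.5055 0.4037] yaw 66.87 F [-0.4  0.2 -0.2] grip 0.08588759374638069 0.0 q [-69.  18.   1.  87.  -0.  76.  -2.]
shift [-0.8523 -0.6556  0.1489] spin 0.2217
0.1 [0.216  0.5055 0.4037] yaw 66.87 F [-0.4  0.2 -0.2] grip 0.08588759374638069 0.0 q [-69.  18.   1.  87.  -0.  76.  -2.]
shift [-1.7046 -1.3112  0.2978] spin 0.4433
```

drive_tool([
  [[-0.85,-0.655,0.15],0.22,1],
  [[-0.85,-0.655,0.15],0.22,1],
  [[-0.85,-0.655,0.15],0.22,1],
  [[-0.85,-0.655,0.15],0.22,1],
  [[-0.85,-0.655,0.15],0.22,1],
  [[-0.85,-0.655,0.15],0.22,1],
  [[-0.85,-0.655,0.15],0.22,1],
  [[-0.85,-0.655,0.15],0.22,1],
  [[-0.85,-0.655,0.15],0.22,1],
  [[-0.85,-0.655,0.15],0.22,1],
  [[-0.85,-0.655,0.15],0.22,1],
  [[-0.85,-0.655,0.15],0.22,1],
])

```text
time_s: 1.1
tool_pos: [0.3464, 0.2732, 0.3672]
tcp_rot: [[-0.461, 0.887, -0.0], [0.887, 0.461, 0.0], [0.0, -0.0, -1.0]]
wrist_force: [0.1, -0.6, 0.4]
grip_width: 0.0854
grip_force: 0.0
```

```bash
python3 -c "
from h import *
go((*B,.33),BY)"
```

```text
1.1 [0.3464 0.2732 0.3672] yaw 27.46 F [ 0.1 -0.6  0.4] grip 0.08540768899513969 0.0 q [-54.   6.  15. 106.  -2.  67. -11.]
shift [-1.0846  0.0343  0.1484] spin 0.2244
```

drive_tool([
  [[-1,0.034,0.15],0.224,1],
  [[-1,0.034,0.15],0.224,1],
  [[-1,0.034,0.15],0.224,1],
  [[-1,0.034,0.15],0.224,1],
  [[-1,0.034,0.15],0.224,1],
  [[-1,0.034,0.15],0.224,1],
  [[-1,0.034,0.15],0.224,1],
  [[-1,0.034,0.15],0.224,1],
  [[-1,0.034,0.15],0.224,1],
  [[-1,0.034,0.15],0.224,1],
  [[-1,0.034,0.15],0.224,1],
  [[-1,0.034,0.15],0.224,1],
])

```text
time_s: 2.1
tool_pos: [0.4689, 0.0552, 0.3298]
tcp_rot: [[0.222, 0.975, -0.0], [0.975, -0.222, 0.001], [0.001, -0.0, -1.0]]
wrist_force: [-0.1, -0.9, -0.3]
grip_width: 0.0852
grip_force: 0.0
```

```bash
python3 -c "
from h import *
go((*B,.33),BY);go((*B,.213),BY)
c,im,P=cam('wrist');cv2.imwrite('pics/w1.png',im[...,::-1])
print(rim(P,B,r=.12,z0=.06))"
```

```text
2.1 [0.4689 0.0552 0.3298] yaw -12.83 F [-0.1 -0.9 -0.3] grip 0.0851698885860117 0.0 q [-35.  13.  31. 106.  -8.  63. -14.]
shift [-0.0638  0.0561 -0.0008] spin 0.0005
2.1 [0.4689 0.0552 0.3298] yaw -12.83 F [-0.1 -0.9 -0.3] grip 0.0851698885860117 0.0 q [-35.  13.  31. 106.  -8.  63. -14.]
shift [-0.0642  0.0562  0.4672] spin 0.0005
(array([479.6,  37.1]), array([ 60. , 144.8]), -12.93, np.int64(3389), np.float64(0.0653))
```

View pics/w1.png

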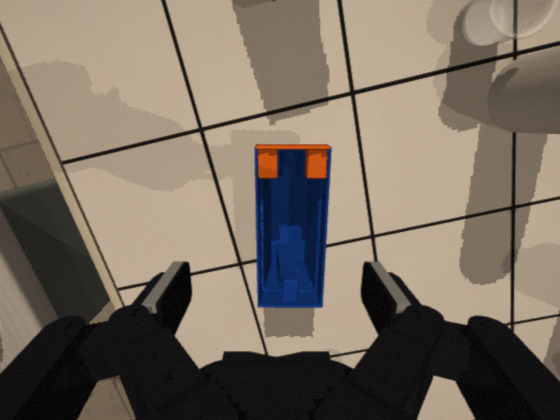

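The wrist view shows the blue tray at columns 255–330 with its orange end up (row 147), centred between the fingers. The wrist measurement agrees with the top view, so I'll go down and grip.

drive_tool([
  [[-0.064,0.058,0.05],0.0005,1],
  [[-0.064,0.058,0.1],0.0005,1],
  [[-0.064,0.058,0.2],0.0005,1],
  [[-0.064,0.058,0.3],0.0005,1],
  [[-0.064,0.058,0.4],0.0005,1],
  [[-0.064,0.058,0.467],0.0005,1],
  [[-0.064,0.058,0.467],0.0005,1],
  [[-0.064,0.058,0.467],0.0005,0.5],
  [[-0.064,0.058,0.467],0.0005,0.5],
  [[-0.064,0.058,0.467],0.0005,0.5],
  [[-0.064,0.058,0.467],0.0005,0.5],
  [[-0.064,0.058,0.467],0.0005,0.5],
  [[-0.064,0.058,0.467],0.0005,0.5],
  [[-0.064,0.058,0.467],0.0005,0.5],
], squeeze=35)

```text
time_s: 3.32
tool_pos: [0.4806, 0.0347, 0.2144]
tcp_rot: [[0.227, 0.974, 0.003], [0.974, -0.227, 0.001], [0.002, 0.003, -1.0]]
wrist_force: [-0.5, 0.6, 6.5]
grip_width: 0.0593
grip_force: 39.0
```

```bash
python3 -c "
from h import *
go((*B,.213),BY)"
```

```text
3.3167 [0.4806 0.0347 0.2144] yaw -13.12 F [-0.5  0.6  6.5] grip 0.059293700019674926 39.04324114322662 q [-29.  23.  29. 112. -15.  48.  -5.]
shift [ 0.0055 -0.008   0.0055] spin -0.0011
```

drive_tool([
  [[0,0,-0.1],0,0.5],
  [[0,0,-0.25],0,0.5],
  [[0,0,-0.4],0,0.5],
  [[0,0,-0.55],0,0.5],
  [[0,0,-0.6],0.03,0.5],
  [[0,0,-0.6],0.06,0.5],
  [[0,0,-0.6],0.095,0.5],
  [[0,0,-0.6],0.13,0.5],
  [[0,0,-0.6],0.17,0.5],
  [[0,0,-0.6],0.21,0.5],
  [[0,0,-0.6],0.25,0.5],
  [[0,0,-0.6],0.29,0.5],
  [[0,0,-0.6],0.33,0.5],
  [[0,0,-0.6],0.37,0.5],
  [[0,0,-0.6],0.41,0.5],
  [[0,0,-0.6],0.44,0.5],
  [[0,0,-0.6],0.45,0.5],
  [[0,0,-0.6],0.45,0.5],
])

```text
time_s: 4.82
tool_pos: [0.4795, 0.0345, 0.3627]
tcp_rot: [[0.997, -0.073, -0.001], [-0.073, -0.997, -0.0], [-0.001, 0.0, -1.0]]
wrist_force: [0.0, 0.6, -1.2]
grip_width: 0.0597
grip_force: 38.8
```

```bash
python3 -c "
from h import *
go((*G,.365),-176.9,.8)"
```

```text
4.8167 [0.4795 0.0345 0.3627] yaw -94.17 F [ 0.   0.6 -1.2] grip 0.059718416356055314 38.84437143802643 q [-44.  14.  45. 102. -11.  68. -90.]
shift [ 0.1117  0.8848 -0.0072] spin 0.3677
```

drive_tool([
  [[0.014,0.11,0],0.03,0.5],
  [[0.028,0.22,0],0.06,0.5],
  [[0.042,0.33,0],0.095,0.5],
  [[0.056,0.44,0],0.13,0.5],
  [[0.07,0.55,0],0.165,0.5],
  [[0.084,0.66,0],0.2,0.5],
  [[0.098,0.77,0],0.235,0.5],
  [[0.112,0.885,0],0.27,0.5],
  [[0.112,0.885,0],0.305,0.5],
  [[0.112,0.885,0],0.34,0.5],
  [[0.112,0.885,0],0.37,0.5],
  [[0.112,0.885,0],0.4,0.5],
  [[0.112,0.885,0],0.43,0.5],
  [[0.112,0.885,0],0.46,0.5],
  [[0.112,0.885,0],0.46,0.5],
  [[0.112,0.885,0],0.46,0.5],
])

```text
time_s: 6.15
tool_pos: [0.4917, -0.188, 0.3627]
tcp_rot: [[0.057, -0.998, -0.001], [-0.998, -0.057, -0.0], [-0.0, 0.001, -1.0]]
wrist_force: [-0.4, -0.1, -0.9]
grip_width: 0.059
grip_force: 38.9
```

```bash
python3 - <<'E'
from h import *
go((*G,.365),-176.9)
c,im,P=cam('top');cv2.imwrite('pics/t2.png',im[90:340,200:520,::-1].repeat(2,0).repeat(2,1))
b=ctrl.read_state()["tool_pos"]
hsv=cv2.cvtColor(im,cv2.COLOR_RGB2HSV)
for n,lo,hi in(("orange",0,14),("blue",105,130)):
    m=(hsv[...,0]>=lo)&(hsv[...,0]<=hi)&(hsv[...,1]>150)&(P[...,2]>.13)&(P[...,2]<.24)&(np.hypot(P[...,0]-b[0],P[...,1]-b[1])<.12)
    print(n,m.sum(),np.nanmean(P[m],0).round(4))
    if n=="blue":mb=m
    else: mo=m
Q=P[mb|mo];print(np.percentile(Q[:,2],[50,90,99]))
Q=Q[Q[:,2]>.19];R=cv2.minAreaRect((Q[:,:2]*1000).astype(np.float32));print(R)
E
```

```text
6.15 [ 0.4917 -0.188   0.3627] yaw -176.76 F [-0.4 -0.1 -0.9] grip 0.059049328275027124 38.85531842708588 q [ -28.   28.   66.   96.  -26.   74. -133.]
shift [ 0.2235  0.0026 -0.0092] spin 0.0008
orange 0 [nan nan nan]
blue 795 [ 0.4917 -0.1574  0.173 ]
[0.16464383 0.21270015 0.21876634]
((491.6524963378906, -151.9183807373047), (56.801116943359375, 69.38697052001953), 3.480510711669922)<stdin>:8: RuntimeWarning: Mean of empty slice
```

View pics/t2.png

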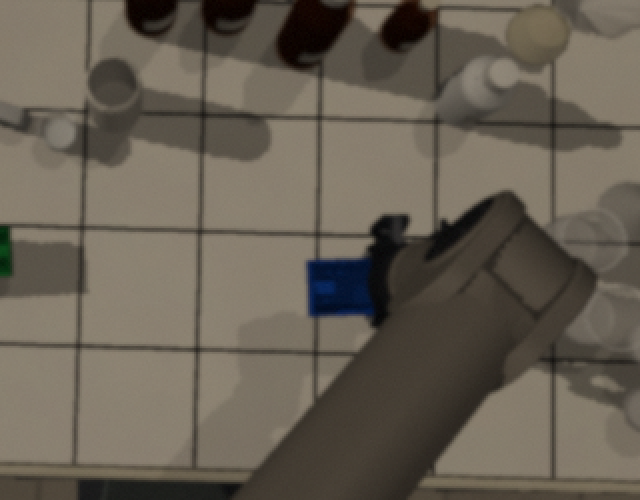

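The crop shows the blue tray's plain end facing left (about 310,288) and the arm hiding the rest. Its position in the hand matches the grasp offset, about 2 mm along its length. Joint 3 is at 66°, so I'll watch its limit.

drive_tool([
  [[0.1,0.001,0],0.001,0.5],
  [[0.2,0.0,0],0.001,0.5],
  [[0.215,0.002,0.05],0.001,0.5],
  [[0.215,0.002,0.12],0.001,0.5],
  [[0.215,0.002,0.2],0.001,0.5],
  [[0.215,0.002,0.25],0.001,0.5],
  [[0.215,0.002,0.25],0.001,0.5],
  [[0.215,0.002,0.25],0.001,0.5],
])

```text
time_s: 6.87
tool_pos: [0.494, -0.2415, 0.3]
tcp_rot: [[0.051, -0.999, -0.001], [-0.999, -0.051, 0.001], [-0.001, 0.001, -1.0]]
wrist_force: [1.1, -0.4, -1.1]
grip_width: 0.0592
grip_force: 38.8
```

```bash
python3 - <<'E'
from h import *
go((.4943,-.2418,.2804),-176.92)
c,im,P=cam('scene');cv2.imwrite('pics/s3.png',cv2.resize(im[200:420,220:480,::-1],None,fx=2.5,fy=2.5))
c,im,P=cam('top')
print(rim(P,G,z0=.05,z1=.075))
hsv=cv2.cvtColor(im,cv2.COLOR_RGB2HSV)
m=(hsv[...,0]>105)&(hsv[...,0]<130)&(hsv[...,1]>150)&(P[...,2]>.13)&(P[...,2]<.17)&(P[...,1]<-.14)&(P[...,1]>-.33)
print(m.sum(),np.percentile(P[m],[0,1,50,99,100],axis=0).round(4))
E
```

```text
6.8667 [ 0.494  -0.2415  0.3   ] yaw -177.07 F [ 1.1 -0.4 -1.1] grip 0.059247783362641616 38.80837619304657 q [ -18.   34.   61.   97.  -31.   69. -125.]
shift [ 0.0013 -0.0012  0.0785] spin -0.0008
(array([ 491.8, -192.1]), array([43.1, 58.7]), -87.87, np.int64(150), np.float64(0.0649))
240 [[ 0.4655 -0.2444  0.13  ]
 [ 0.4662 -0.2407  0.1302]
 [ 0.4939 -0.1876  0.1476]
 [ 0.5242 -0.1708  0.1577]
 [ 0.5245 -0.1699  0.1595]]
```

View pics/s3.png

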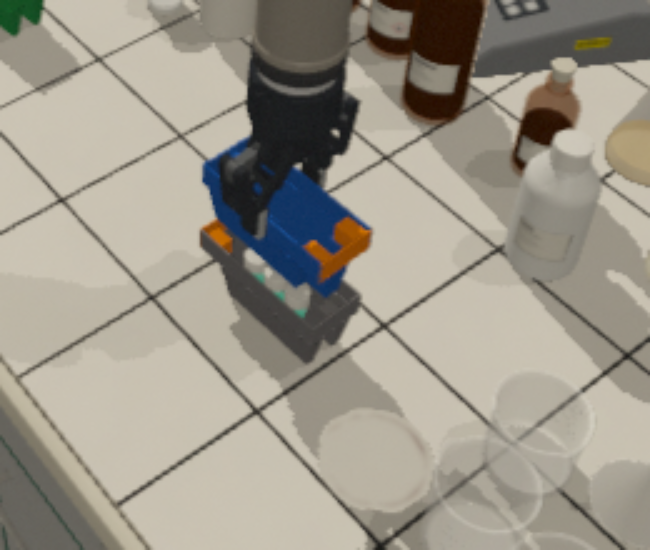

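The blue tray hangs squarely over the grey one. Its orange end (about 340,245) is over the grey tray's plain end, and the grey orange end is at (215,235). Now lowering slowly.

drive_tool([
  [[0.001,-0.001,0.02],0,0.5],
  [[0.001,-0.001,0.04],0,0.5],
  [[0.001,-0.001,0.055],0,0.5],
  [[0.001,-0.001,0.065],0,0.5],
  [[0.001,-0.001,0.072],0,0.5],
  [[0.001,-0.001,0.077],0,0.5],
  [[0.001,-0.001,0.077],0,0.5],
  [[0.001,-0.001,0.077],0,0.5],
])

```text
time_s: 7.63
tool_pos: [0.4944, -0.2422, 0.2812]
tcp_rot: [[0.05, -0.999, 0.0], [-0.999, -0.05, -0.0], [0.0, -0.0, -1.0]]
wrist_force: [-0.8, 0.3, -1.2]
grip_width: 0.0593
grip_force: 38.8
```

```bash
python3 -c "
from h import *
go((.4943,-.2418,.2804),-176.92)"
```

```text
7.6333 [ 0.4944 -0.2422  0.2812] yaw -177.13 F [-0.8  0.3 -1.2] grip 0.05930106342160141 38.8358473777771 q [ -17.   35.   60.   98.  -33.   67. -124.]
shift [-0.0014  0.0002  0.0033] spin -0.0011
```

No contact yet, so I'll lower a few more millimetres in small steps.

drive_tool([
  [[-0.001,0,0.004],0,0.5],
  [[-0.001,0,0.008],0,0.5],
  [[-0.001,0,0.008],0,0.5],
])

```text
time_s: 7.88
tool_pos: [0.4944, -0.2422, 0.2804]
tcp_rot: [[0.05, -0.999, 0.001], [-0.999, -0.05, 0.0], [-0.0, -0.001, -1.0]]
wrist_force: [-1.2, 1.9, 4.6]
grip_width: 0.0599
grip_force: 39.5
```

```bash
python3 -c "
from h import *
go((.4943,-.2418,.2804),-176.92)"
```

```text
7.8833 [ 0.4944 -0.2422  0.2804] yaw -177.12 F [-1.2  1.9  4.6] grip 0.05990769849270537 39.503241777420044 q [ -17.   35.   60.   98.  -33.   66. -124.]
shift [-0.0014  0.0004  0.0001] spin -0.0011
```

Contact came at the expected height of 66 mm. Releasing and then rising.

drive_tool([
  [[0,0,0],0,0.8],
  [[0,0,0],0,1],
  [[0,0,0],0,1],
  [[0,0,0],0,1],
  [[0,0,0],0,1],
  [[0,0,0],0,1],
  [[0,0,-0.05],0,1],
  [[0,0,-0.12],0,1],
  [[0,0,-0.25],0,1],
  [[0,0,-0.4],0,1],
  [[0,0,-0.55],0,1],
  [[0,0,-0.6],0,1],
  [[0,0,-0.6],0,1],
])

```text
time_s: 8.97
tool_pos: [0.4945, -0.2435, 0.4345]
tcp_rot: [[0.05, -0.999, 0.008], [-0.999, -0.05, -0.005], [0.005, -0.008, -1.0]]
wrist_force: [-0.9, -0.3, 0.3]
grip_width: 0.0856
grip_force: 0.0
```

```bash
python3 - <<'E'
from h import *
go((.4943,-.2418,.43),-176.92)
c,im,P=cam('wrist');cv2.imwrite('pics/w4.png',im[...,::-1])
print(rim(P,G,z0=.122,z1=.15),rim(P,G,z0=.05,z1=.078))
c,im,P=cam('scene');cv2.imwrite('pics/s4.png',cv2.resize(im[200:420,220:480,::-1],None,fx=2.5,fy=2.5))
E
```

```text
8.9667 [ 0.4945 -0.2435  0.4345] yaw -177.15 F [-0.9 -0.3  0.3] grip 0.08563377969698373 0.0 q [ -20.   27.   66.   85.  -25.   83. -131.]
shift [-0.0068  0.0008  0.0181] spin -0.0013
(array([ 497.2, -243.9]), array([ 60.1, 145. ]), 2.84, np.int64(2758), np.float64(0.1312)) (array([ 497. , -240.1]), array([ 40.3, 132.6]), 3.18, np.int64(2911), np.float64(0.0677))
```

View pics/w4.png

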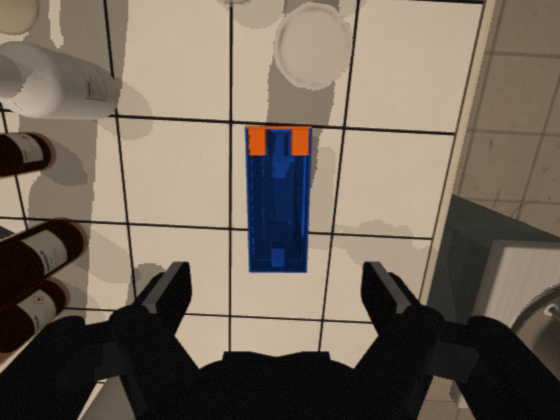

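View pics/s4.png

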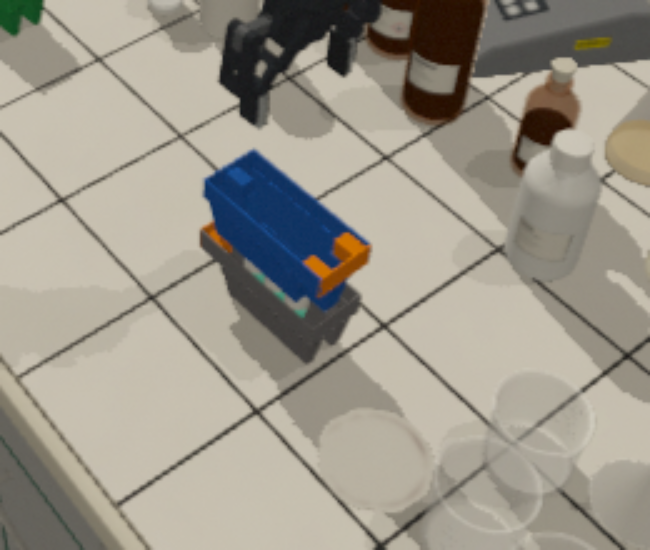

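The wrist view shows the blue tray at columns 247–311 with its orange end at row 128. The scene crop shows it sitting raised and level on the grey tray, with the gripper clear. I'll check height and tilt, then hand in.

```bash
python3 - <<'E'
from h import *
c,im,P=cam('top')
Q=P[(P[...,2]>.132)&(P[...,2]<.15)&(np.hypot(P[...,0]-G[0],P[...,1]-G[1])<.1)]
c2,im2,W=cam('wrist')
W=W[(W[...,2]>.1)&(W[...,2]<.15)&(np.hypot(W[...,0]-G[0],W[...,1]-G[1])<.1)]
t=np.radians(3); l=-np.sin(t)*(W[:,0]-G[0])+np.cos(t)*(W[:,1]-G[1]); x=np.cos(t)*(W[:,0]-G[0])+np.sin(t)*(W[:,1]-G[1])
z=[np.percentile(W[s,2],97) for s in(l>.055,l<-.055,x>.024,x<-.024)]
print(len(Q),np.round(z,4))
tilt=np.hypot((z[0]-z[1])/.14,(z[2]-z[3])/.055); print(tilt)
if tilt<.06 and min(z)>.13: print(ctrl.hand_in())
E
```

```text
159 [0.1348 0.1351 0.1352 0.1353]
0.003544533153423056
the job is handed in; nothing more can be done
None
```

The blue tray is stacked half-turned and level on the grey tray's lugs (tilt about 0.2°, rim 135 mm above the bench), released with the gripper clear, and the job is handed in at about 9 s; no verdict came back.

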